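Complete the corrector pair and bring the inclinometer over the binnacle

ROBOT

A 6-joint arm with a two-finger parallel gripper is mounted at the origin on the work surface. World frame = base frame: x ahead of the robot, y to its left, z up, the work surface at z = 0. Lengths are in mm, angles in rad, forces in N, time in s.
With the tool pointing down it reaches from about 350 to 975 mm from the base axis. Payload 7.1 kg.
Tool frame: the origin (TCP) lies on the front face of the gripper's body, between the roots of the fingers; the fingertips stand 80 mm ahead of it and the grasp point (between the pads) lies 61 mm ahead of it (env.tips_ahead is the distance from the TCP to the fingertips, in mm); z points along the fingers, y is the direction in which the jaws open and shut (so a half turn about z gives the same grasp; the last joint's range is limited). The gripper opens to 88 mm and grips with 3 to 60 N. Pads are 20 mm wide; open, the fingers measure 115 mm over their backs; the gripper's body (75 mm by 178 mm) begins 61 mm behind the grasp point.
Start: joints at [1.244, 0.423, 1.63, -0, 1.089, -0.019], TCP at [189.32, 595.62, 302.675] pointing down, gripper open.
Joint ranges: [-3, 3], [-0.9, 2.11], [0.09, 2.58], [-1.31, 4.45], [0.11, 2.69], [-2.54, 2.54]. Speed limits (rad/s): [2.39, 2.39, 3.01, 3.14, 3.14, 3.14].

INTERFACE

Orientations are given as a unit quaternion [x, y, z, w].
In Python, from station import env, set_gripper, viewer, workorder gives the robot as it stands. Calls block until the motion is done:
- env.reach(position, orientation): joint-space move of the TCP to a pose.
- env.move_l(position, rot=None, rate=150, f_stop=None): straight line of the TCP; rot=None keeps the orientation; rate is the mean speed in mm/s. With f_stop (N) it stops when the force on the tool has changed by that much, and returns True; else False.
- env.move_joints(angles): joint-space move.
- set_gripper(opening): finger opening in mm; the grip force is fixed at half the most; returns when the fingers have stopped.
- env.hold(seconds).
- env.ik(position, orientation): joint angles nearest the present ones, or None.
- env.read_state(): the state.
- viewer.camera(name): name is "side" or "top" or "wrist"; returns the picture (400x640x3 uint8, blue, green, red); there is no depth.
- viewer.camera_params(name): a dict with "fx", "fy", "cx", "cy" (pixels), "pose" (4x4, takes a point from camera to world coordinates); the wrist camera has in their place "tool_from_camera" (4x4, takes a point from camera to tool coordinates, whose origin is the TCP and whose axes are the flange's). Camera axes: x right, y up, looking along -z (the intrinsics and any distortion apply to the point x, -y, -z); pixel columns grow to the right and rows downward; lengths in mm; the calibration is good to about 2 mm. A picture is of the moment at which its call begins: read the wrist's pose just before it. camera_params takes no time and is no camera call.
A pose or a line that the arm cannot do raises env.IKError and nothing moves.
- workorder.sign_off(): hands the job in, once; it reports no verdict.
The state is a dict: "time_s": time; "qpos": joint angles; "dq": joint speeds; "tau": joint torques, N m; "tool_pos": TCP position; "orientation": TCP orientation; "force": force on the tool from outside, world axes, zero at the start; "wrist_torque": the same for the moment, N m; "width": finger opening in mm.
Only numpy, scipy, OpenCV 4.12 (cv2) and the standard library are available. Lean on these libraries where they do the work, as an engineer would, in place of code of your own. Each camera call takes 0.05 s, during which the arm holds its last target.

TASK

One tray of the gray binnacle base already carries an iron corrector block and the other is empty: from the stowage board pick the block of the same length as the one fitted and set it down gently, not dropped, in the empty tray, flat, square and centred along it, leaving the other blocks and everything else on the bench where they are. Then take the swing arm by its knob and swing it round smoothly, without jerking it, until the point of the brass inclinometer hangs over the centre of the binnacle base, and let go.

Things in the scene. Friction and masses are not known exactly. Their poses are not given: they have to be found in the camera images.
- binnacle: gray cast binnacle base bolted to the bench: flange 176 mm in diameter, hollow column with an open top 114 mm in diameter (bore about 90 mm) at 88 mm height, two side wings along its +y and -y carrying the trays. Origin at the centre of its underside, z up. Does not move
- binnacle_center (a point): centre of the open top of the binnacle base, on its axis, 88 mm above the bench
- tray_a: one of two equal gray trays on the binnacle's side wings, 132 mm along +y or -y from its axis (which is which varies), x parallel to the base's x; fixed. Floor 104 mm (x) by 38 mm (y), 6 mm above the origin (centre of underside), 30 mm above the bench; 4 mm lips along both long sides stand 6 mm above the floor, ends open. At the start one tray holds a block, the other is empty
- tray_b: one of two equal gray trays on the binnacle's side wings, 132 mm along +y or -y from its axis (which is which varies), x parallel to the base's x; fixed. Floor 104 mm (x) by 38 mm (y), 6 mm above the origin (centre of underside), 30 mm above the bench; 4 mm lips along both long sides stand 6 mm above the floor, ends open. At the start one tray holds a block, the other is empty
- stowage: birch stowage board with a cork face, 360 mm (x) by 116 mm (y), 30 mm high, flat on the bench. Does not move. Three iron blocks lie on it in a row along its x, about 105 mm apart, each turned a little. Origin at the centre of its underside
- long_1: one of two equal long blocks of dark soft iron, 80 mm long (its x) by 28 mm wide (its y) by 36 mm high, about 0.63 kg. Origin at the centre of its underside. At the start it lies flat (z up) either in one of the two trays on the binnacle base or on the stowage board
- long_2: one of two equal long blocks of dark soft iron, 80 mm long (its x) by 28 mm wide (its y) by 36 mm high, about 0.63 kg. Origin at the centre of its underside. At the start it lies flat (z up) either in one of the two trays on the binnacle base or on the stowage board
- short_1: one of two equal short blocks of dark soft iron, 48 mm long (its x) by 28 mm wide (its y) by 36 mm high, about 0.38 kg. Origin at the centre of its underside. At the start it lies flat (z up) either in one of the two trays on the binnacle base or on the stowage board
- short_2: one of two equal short blocks of dark soft iron, 48 mm long (its x) by 28 mm wide (its y) by 36 mm high, about 0.38 kg. Origin at the centre of its underside. At the start it lies flat (z up) either in one of the two trays on the binnacle base or on the stowage board
- swing_arm: steel swing arm, a level bar 22 mm wide and 16 mm high, hinged to an upright post 404 mm from its free end. Origin at the free end, on the axis of knob and inclinometer, 215 mm above the bench; its x axis points level along the bar to the post. It turns about the post only, swinging in over the binnacle clockwise seen from above. Hinge friction about 0.25 N m (under 1 N at the knob); it stays where it is left
- swing_knob (a point): grip point of the black upright knob on top of the arm's free end; its x axis points level along the arm to the post, whose vertical axis (the hinge) is 404 mm away. The knob is a plain cylinder 22 mm in diameter and 40 mm tall, 227 to 267 mm above the bench; this point is on its axis, 16 mm below its top, 28 mm above the upper face of the 22 mm wide steel bar. Pinch it from above
- inclinometer_point (a point): lowest point of the small round brass inclinometer (60 mm in diameter) that hangs under the arm's free end, straight below the knob, 111 mm above the bench. It must come over binnacle_center (23 mm above it)
- glass_float: green glass float, 76 mm ball in a cork ring, bystander, leave alone. Origin at the centre of its underside
- bearing_ring: chrome bearing ring, 132 mm in diameter, with two upright sight vanes (46 mm high), flat on the bench, bystander, leave alone. Origin at the centre of its underside
- screwdriver: screwdriver, 190 mm, lying on the bench, bystander, leave alone
- tin: closed metal tin 56 mm in diameter, 55 mm high, bystander, leave alone
- packing: wooden packing piece 70 x 30 x 20 mm, lying on the bench, bystander, leave alone
- thumbscrew: brass thumbscrew standing on its 24 mm head, 22 mm high, bystander, leave alone
There are look-alikes about, which are no part of the job. What is shaped like the short_2 but blue or orange is not meant. What is shaped like the short_1 but blue is not meant.

How it is judged (in metres and radians):
On the way, in this order (a step that is already met when the one before it is completed fails the run):
1. the matching block lies square and centred in the empty tray, released, the other blocks left alone (distance of each of long_1, short_1 from where it was at the start of the episode below 0.008 m and ((horizontal distance between long_1 and binnacle below 0.16 m and x of long_2 in the frame of binnacle between -0.01 and 0.01 m and horizontal distance between long_2 and binnacle between 0.124 and 0.14 m and z of long_2 in the frame of binnacle between 0.027 and 0.033 m and angle between long_2's own z axis and vertical below 0.06 rad and angle between the x axis of long_2 and the x axis of binnacle, either way round below 0.15 rad and linear speed of long_2 below 0.02 m/s and contact force between long_2 and the fingers below 0.1 N and distance of short_2 from where it was at the start of the episode below 0.02 m) or (horizontal distance between short_1 and binnacle below 0.16 m and x of short_2 in the frame of binnacle between -0.01 and 0.01 m and horizontal distance between short_2 and binnacle between 0.124 and 0.14 m and z of short_2 in the frame of binnacle between 0.027 and 0.033 m and angle between short_2's own z axis and vertical below 0.06 rad and angle between the x axis of short_2 and the x axis of binnacle, either way round below 0.15 rad and linear speed of short_2 below 0.02 m/s and contact force between short_2 and the fingers below 0.1 N and distance of long_2 from where it was at the start of the episode below 0.02 m))), for 0.2 s.
2. the inclinometer's point hangs over the centre of the binnacle base (horizontal distance between inclinometer_point and binnacle_center below 0.015 m), for 0.2 s.
At the end, for the whole second after the job is handed in: The matching block lies flat in the tray that was empty: within 10 mm of its middle lengthwise, 8 mm across, 0.15 rad of square. The other blocks have not been shifted (fitted one under 8 mm). Inclinometer point within 15 mm, seen from above, of the binnacle centre; arm at rest (all of step 1 and horizontal distance between inclinometer_point and binnacle_center below 0.015 m and angular speed of swing_arm below 0.03 rad/s); the robot touches nothing.
It fails at once if an iron block is dropped or slammed into a tray (over 0.25 m/s in the last 25 mm) ((horizontal distance between long_2 and binnacle below 0.16 m and z of long_2 in the frame of binnacle below 0.055 m and linear speed of long_2 above 0.25 m/s) or (horizontal distance between short_2 and binnacle below 0.16 m and z of short_2 in the frame of binnacle below 0.055 m and linear speed of short_2 above 0.25 m/s)).
It fails at once if the swing arm is jerked or thrown (over 1.2 rad/s) (angular speed of swing_arm above 1.2 rad/s).
It fails at once if another thing on the bench is moved by more than 30 mm (distance of any of glass_float, bearing_ring, screwdriver, tin, packing, thumbscrew from where it was at the start of the episode above 0.03 m).
It also fails if it takes over 61 s, if anything falls off the work surface, if the arm or the gripper's body presses on something with over 40 N, if the wrist force passes 120 N, or if a joint passes its speed limit or range.

## Working session

There is one attempt and no reset: what is moved stays moved. The work goes in short steps, each a Python script; the robot and the scene stay as the last script left them, time stands still between calls to the robot, and variables do not carry over. Pictures are saved under pics/ and viewed, and the job is handed in when it is done.

```bash
ls; mkdir -p pics; python3 - <<'E'
from station import env, set_gripper, viewer, workorder
import cv2
for n in ("top","side","wrist"):
    cv2.imwrite(f"pics/{n}0.png",viewer.camera(n))
    p=viewer.camera_params(n); print(n,p)
s=env.read_state();print(s["time_s"],s["tool_pos"],s["orientation"],s["force"])
E
```

```text
pics
top {'fx': 430.4164566610581, 'fy': 430.4164566610581, 'cx': 316.86766135564994, 'cy': 196.6458342535446, 'pose': array([[-4.13940523e-03,  9.96961421e-01, -7.77868230e-02,
         4.71531777e+02],
       [-9.99949685e-01, -3.41590714e-03,  9.43179445e-03,
         4.84533857e+01],
       [ 9.13742264e-03,  7.78219512e-02,  9.96925399e-01,
         1.23426689e+03],
       [ 0.00000000e+00,  0.00000000e+00,  0.00000000e+00,
         1.00000000e+00]])}
side {'fx': 376.395769606712, 'fy': 376.395769606712, 'cx': 324.40826577995983, 'cy': 200.31900228764556, 'pose': array([[-9.20356772e-01,  2.54851066e-01, -2.96638410e-01,
         2.65515656e+02],
       [-3.91046225e-01, -5.89768842e-01,  7.06580188e-01,
         7.60185383e+02],
       [ 5.12462287e-03,  7.66305192e-01,  6.42456295e-01,
         8.27522191e+02],
       [ 0.00000000e+00,  0.00000000e+00,  0.00000000e+00,
         1.00000000e+00]])}
wrist {'fx': 343.69172242803035, 'fy': 343.69172242803035, 'cx': 311.278233169304, 'cy': 195.83885684107042, 'tool_from_camera': array([[-4.96417464e-05,  9.66230628e-01,  2.57678813e-01,
         7.10277737e+01],
       [ 9.99999912e-01,  1.55573745e-04, -3.90712663e-04,
        -1.85142420e-01],
       [-4.17606600e-04,  2.57678771e-01, -9.66230551e-01,
        -8.26685507e+01],
       [ 0.00000000e+00,  0.00000000e+00,  0.00000000e+00,
         1.00000000e+00]])}
0.15 [189.23740578 595.31123958 302.07357441] [ 1.53295302e-01  9.88180236e-01 -6.02618195e-04 -9.53194454e-05] [ 0.29796474 -0.63012554  0.34079712]
```

View pics/top0.png

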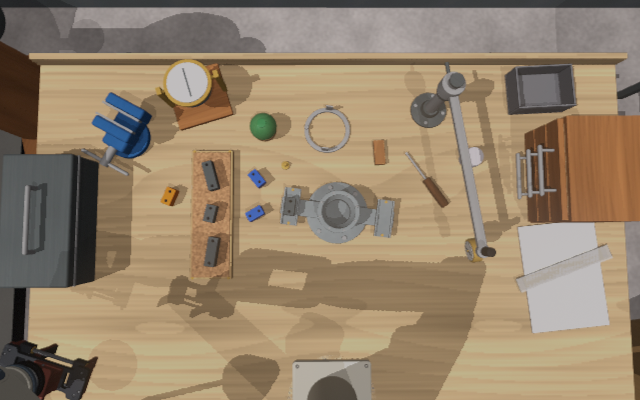

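View pics/side0.png

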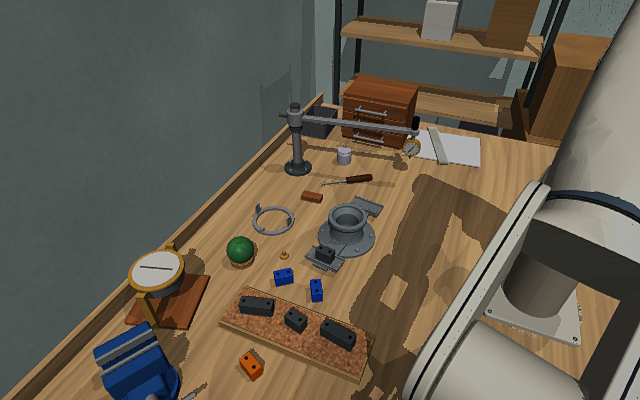

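View pics/wrist0.png

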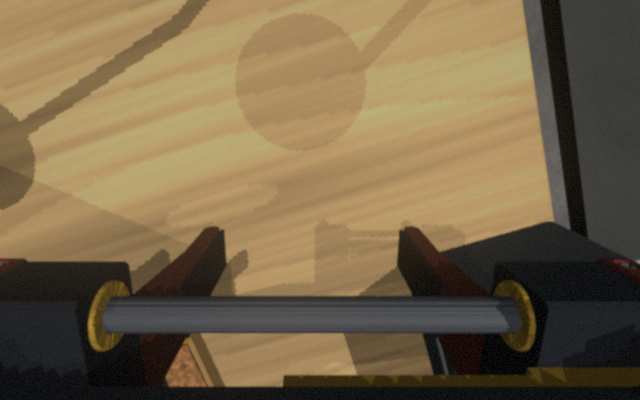

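The top view shows a short block fitted in the left tray (about 290,205). The board holds long (210,175), short (210,213) and long (212,251), so the middle short block is the one to move. I'll zoom in to measure.

```bash
cat > h.py <<'E'
from station import env, set_gripper, viewer, workorder
import cv2, numpy as np
from scipy.spatial.transform import Rotation as R
def ray(P,pose,u,v):
    d=np.array([(u-P["cx"])/P["fx"],-(v-P["cy"])/P["fy"],-1.0])
    return pose[:3,3],pose[:3,:3]@d
def at(P,pose,u,v,z):
    o,d=ray(P,pose,u,v); return o+d*(z-o[2])/d[2]
def proj(P,pose,X):
    c=np.linalg.inv(pose)@np.append(X,1); return np.array([P["cx"]+P["fx"]*c[0]/-c[2],P["cy"]-P["fy"]*c[1]/-c[2]])
def wpose(s,P):
    T=np.eye(4);T[:3,:3]=R.from_quat(s["orientation"]).as_matrix();T[:3,3]=s["tool_pos"]
    return T@P["tool_from_camera"]
def down(yaw):  # tool z down, tool x at heading yaw in world
    c,s=np.cos(yaw),np.sin(yaw)
    return R.from_matrix(np.array([[c,s,0],[s,-c,0],[0,0,-1]])).as_quat()
def wshot(name):
    s=env.read_state();im=viewer.camera("wrist");cv2.imwrite(f"pics/{name}.png",im);P=viewer.camera_params("wrist")
    np.savez(f"pics/{name}.npz",pose=wpose(s,P));return im,P,wpose(s,P)
E
python3 - <<'E'
from h import *
im=cv2.imread("pics/top0.png")
cv2.imwrite("pics/topz.png",cv2.resize(im[140:285,180:410],None,fx=3.4,fy=3.4,interpolation=cv2.INTER_CUBIC))
cv2.imwrite("pics/topz2.png",cv2.resize(im[60:270,395:515],None,fx=2.8,fy=2.8,interpolation=cv2.INTER_CUBIC))
P=viewer.camera_params("top");q=P["pose"]
for n,u,v,z in [("binn",339,208,88),("short",210,213,66),("fit",290,206,66),("emptytray",384,218,30),("knob",488,252,267),("post",456,82,230),("stow",213,213,30)]:
    print(n,at(P,q,u,v,z).round(1))
print(R.from_quat([ 1.53295302e-01,9.88180236e-01,0,0]).as_matrix().round(2))
E
```

```text
binn [530.4 -21.3  88. ]
short [519.3 327.   66. ]
fit [537.5 110.5  66. ]
emptytray [ 504.9 -150.6   30. ]
knob [ 421.3 -343.5  267. ]
post [ 824.4 -295.8  230. ]
stow [520.7 327.3  30. ]
[[-0.95  0.3   0.  ]
 [ 0.3   0.95  0.  ]
 [ 0.    0.   -1.  ]]
```

View pics/topz.png

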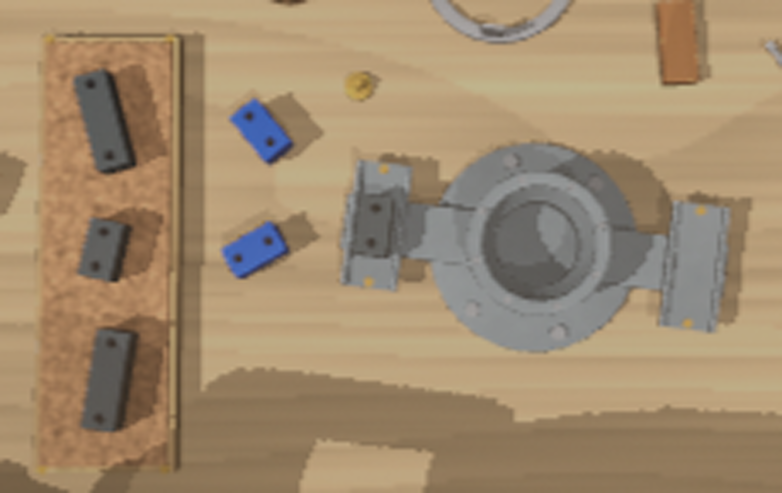

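View pics/topz2.png

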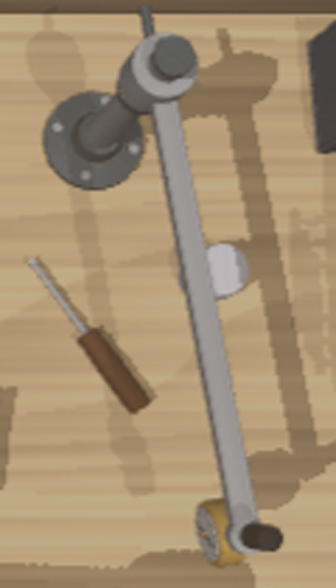

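```bash
python3 - <<'E'
from h import *
env.reach([575,327,330],down(np.pi)); print(env.read_state()["time_s"],env.read_state()["qpos"].round(2) if hasattr(env.read_state()["qpos"],'round') else env.read_state()["qpos"])
wshot("w1")
env.reach([585,-21,340],down(np.pi)); print(env.read_state()["time_s"])
wshot("w2")
E
```

```text
1.8667 [ 0.5   0.45  1.52  0.    1.17 -1.07]
3.225
```

View pics/w1.png

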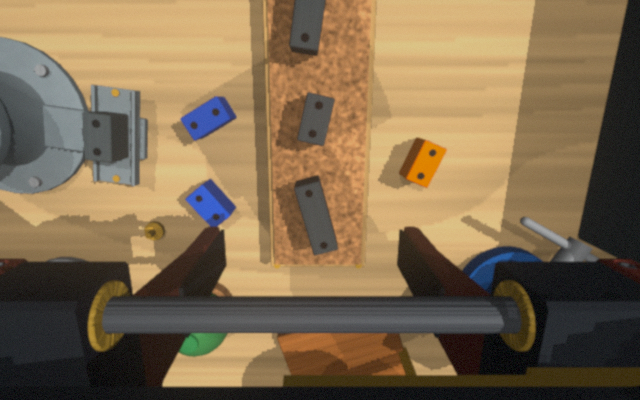

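View pics/w2.png

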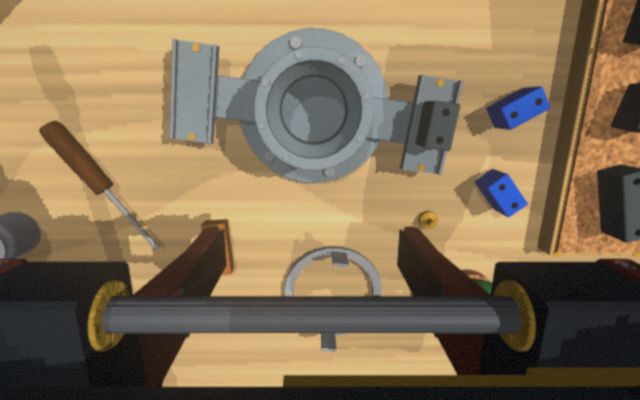

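Both wrist views are clear. The short block is at about (317,119) in w1, and the empty tray is at about (195,91) in w2. I'll enlarge both to read the points accurately.

```bash
python3 - <<'E'
import cv2
a=cv2.imread("pics/w1.png")[80:160,270:370]; cv2.imwrite("pics/w1z.png",cv2.resize(a,None,fx=7,fy=7,interpolation=cv2.INTER_CUBIC))
a=cv2.imread("pics/w2.png")[20:190,160:480]; cv2.imwrite("pics/w2z.png",cv2.resize(a,None,fx=2.5,fy=2.5,interpolation=cv2.INTER_CUBIC))
E
```

```text
(no output)
```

View pics/w1z.png

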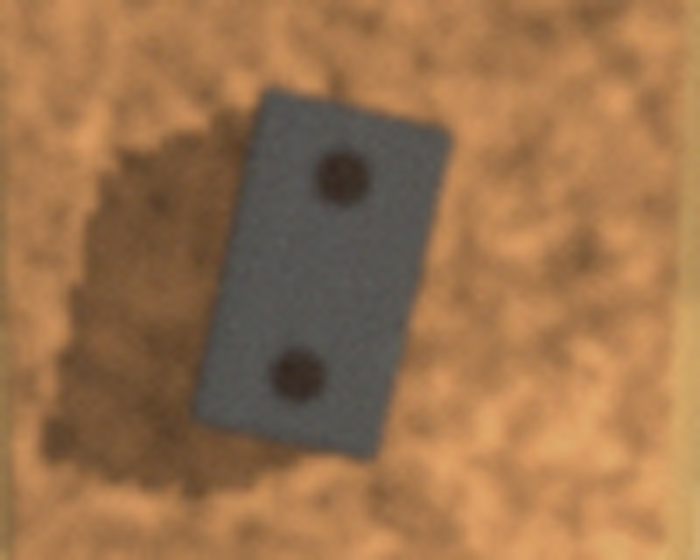

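View pics/w2z.png

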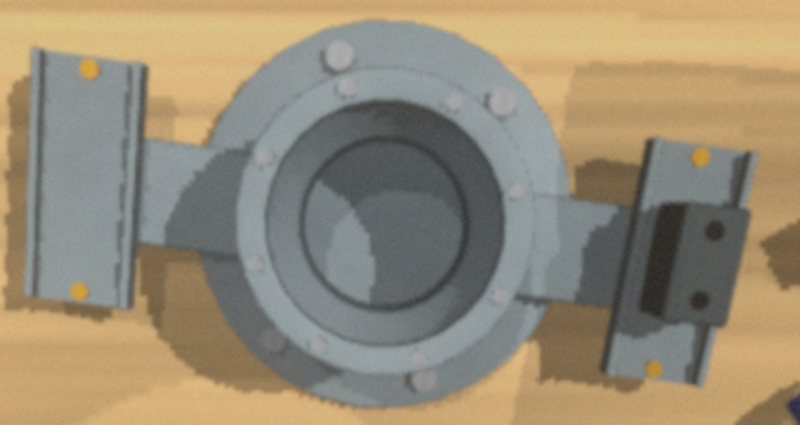

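```bash
cat > m.py <<'E'
from h import *
P=viewer.camera_params("wrist")
q1=np.load("pics/w1.npz")["pose"];q2=np.load("pics/w2.npz")["pose"]
f1=lambda x,y:(270+x/7-.43,80+y/7-.43)
f2=lambda x,y:(160+x/2.5-.3,20+y/2.5-.3)
if __name__=="__main__":
    c=np.array([at(P,q1,*f1(*p),66) for p in [(268,90),(452,132),(375,460),(195,418)]])[:,:2]
    print("corners",c.round(1).tolist(),"ctr",c.mean(0).round(1),"sides",np.linalg.norm(np.roll(c,-1,0)-c,axis=1).round(1))
    ax=(c[0]-c[3]+c[1]-c[2]);print("yaw",np.arctan2(ax[1],ax[0])); 
    h=np.array([at(P,q1,*f1(*p),66) for p in [(343,180),(298,375)]]);print("holes",h.mean(0).round(1),np.arctan2(*(h[0]-h[1])[[1,0]]))
    t=np.array([at(P,q2,*f2(*p),30) for p in [(89,69),(79,291)]])
    r=np.array([at(P,q2,*f2(*p),30) for p in [(700,157),(653,369)]])
    for n,a in(("empty",t),("full",r)): print(n,a.mean(0).round(1),np.linalg.norm(a[0]-a[1]).round(1),np.arctan2(*(a[0]-a[1])[[1,0]]))
    d=(t.mean(0)-r.mean(0));print("mid",(t.mean(0)+r.mean(0))/2,np.linalg.norm(d),"ang",np.arctan2(d[1],d[0])+np.pi/2)
    # tray lip outer corners z=36
    l=np.array([at(P,q2,*f2(*p),36) for p in [(33,47),(147,65),(131,308),(25,296)]])[:,:2];print("lip",l.mean(0),np.linalg.norm(np.roll(l,-1,0)-l,axis=1))
    # rim circle: outer edge of top, z=88
    rp=np.array([at(P,q2,*f2(*p),88) for p in [(384,66),(384,374),(237,222),(533,222),]])[:,:2];print("rim",rp.round(1).tolist(),rp.mean(0))
    hp=np.array([at(P,q1,*f1(*p),66) for p in [(343,180)]])
    f=np.array([at(P,q2,*f2(*p),66) for p in [(714,231),(700,300)]]);print("fit block",f.mean(0),np.arctan2(*(f[0]-f[1])[[1,0]]))
E
python3 m.py
```

```text
corners [[492.4, 324.6], [498.0, 350.1], [543.2, 339.9], [537.3, 314.1]] ctr [517.7 332.2] sides [26.1 46.4 26.4 46.1]
yaw 2.915436326331634
holes [517.8 331.9  66. ] 2.913211110416113
empty [ 502.7 -149.1   30. ] 94.0 3.007679827335159
full [538.1 113.4  30. ] 94.2 3.006607612369707
mid [520.39936564 -17.8332912   30.        ] 264.8797486202993 ang -0.13397888241466926
lip [ 502.8098657  -147.07969287] [ 47.32353721 101.74566169  47.13872073 103.33179474]
rim [[463.6, -18.1], [576.4, -17.8], [518.3, -73.4], [518.2, 38.3]] [519.11823417 -17.76207646]
fit block [535.7034469  113.86997004  66.        ] 3.034664860503682
```

The measurements agree: the block is about 48×28 mm, the trays are 264.9 mm apart (264 expected), and the binnacle centre from the trays matches the one from the rim. Picking the block now.

```bash
python3 - <<'E'
from h import *
y=2.914
set_gripper(70)
env.reach([517.8,332,220],down(y))
env.move_l([517.8,332,122],rate=80)
s=env.read_state();print(s["tool_pos"],s["time_s"])
set_gripper(15)
s=env.read_state();print(s["width"],s["force"],s["time_s"])
env.move_l([517.8,332,230],rate=100)
s=env.read_state();print(s["width"],s["force"],s["tool_pos"],s["time_s"])
env.move_l([502.8,-148.9,230],rot=down(3.007),rate=200)
s=env.read_state();print(s["width"],s["force"],s["tool_pos"],s["time_s"],s["qpos"])
wshot("w3"); cv2.imwrite("pics/side3.png",viewer.camera("side"))
E
```

```text
[518.13906583 332.20124842 122.58859695] 6.5667
27.879246446023274 [-0.43764144 -0.92921423  0.98474807] 7.2917
27.749819290268075 [-0.37437706 -0.31313444 -3.90574701] [517.44167904 331.76852235 229.22182061] 8.525
27.875489035538216 [ 0.14299017  0.88951616 -3.02031015] [ 502.80360981 -148.34913     229.95841519] 11.0833 [-3.09649729e-01  3.78854415e-01  1.90548114e+00  1.33320529e-04
  8.57491690e-01 -1.74665119e+00]
```

View pics/w3.png

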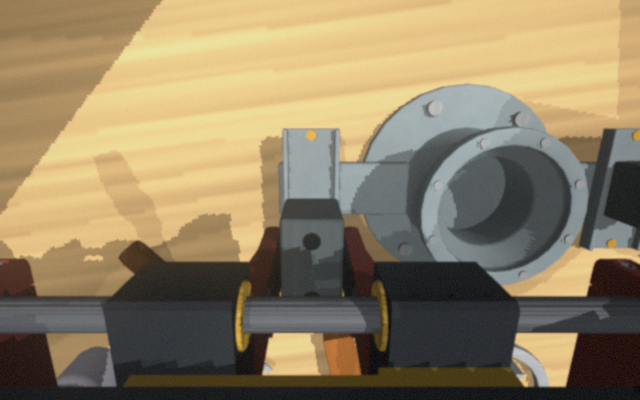

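View pics/side3.png

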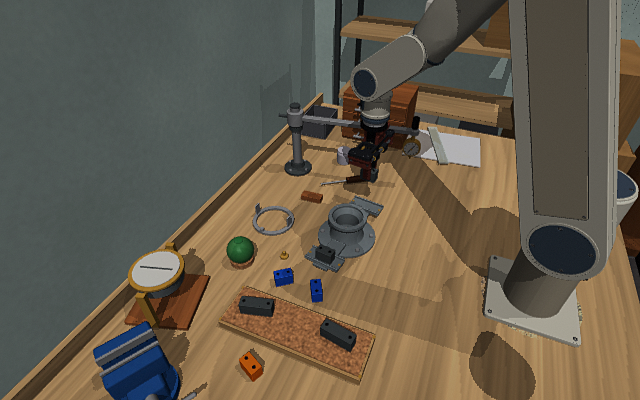

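w3 shows the block held square above the tray (block near 312,245, tray end dot at 311,135). Lowering it now.

```bash
python3 - <<'E'
from h import *
P=viewer.camera_params("wrist");q=np.load("pics/w3.npz")["pose"]
d=at(P,q,311,135.5,30);print("dot",d, "expected centre from it",d[:2]-47*np.array([np.cos(3.007),np.sin(3.007)]))
env.move_l([502.8,-149,132],rate=90)
r=env.move_l([502.8,-149,119],rate=12,f_stop=4)
s=env.read_state();print(r,s["tool_pos"],s["force"],s["time_s"])
wshot("w4")
E
```

```text
dot [ 456.73572995 -142.27207185   30.        ] expected centre from it [ 503.31066542 -148.57884486]
True [ 502.74351291 -148.97353203  121.96730602] [0.01843716 0.20450982 3.93791541] 13.225
```

View pics/w4.png

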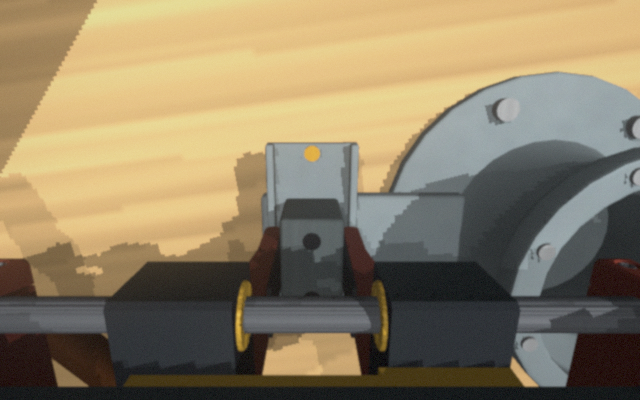

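Contact came at z=122, the same height as the grasp, so the block is on the tray floor. I'll release, rise, check the block, then look at the knob.

```bash
python3 - <<'E'
from h import *
set_gripper(46)
env.move_l([502.8,-149,200],rate=80)
env.move_l([575,-110,340],rot=down(np.pi),rate=200)
wshot("w5");cv2.imwrite("pics/top5.png",viewer.camera("top"))
print(env.read_state()["time_s"],env.read_state()["force"])
E
```

```text
15.975 [ 0.04508686  0.12691796 -0.23631981]
```

View pics/w5.png

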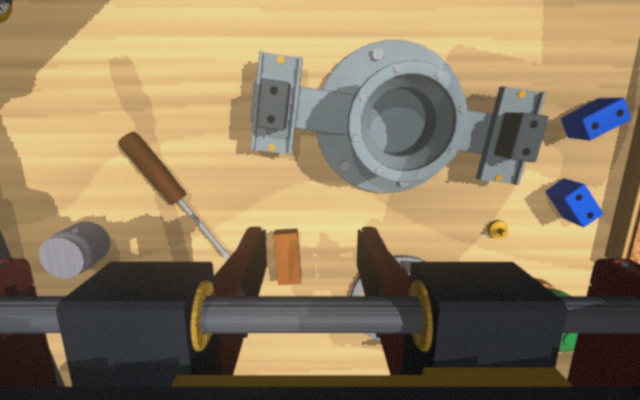

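```bash
python3 - <<'E'
from h import *
P=viewer.camera_params("wrist");q=np.load("pics/w5.npz")["pose"]
h=np.array([at(P,q,274,90,66),at(P,q,273.5,119,66)]);d=np.array([at(P,q,281,60,30),at(P,q,271.5,147,30)])
a=lambda v:np.arctan2(v[1],v[0])
print("block",h.mean(0),a(h[0]-h[1]),"tray",d.mean(0),a(d[0]-d[1]))
env.move_l([575,-110,430],rate=200)
env.reach([366,-345,420],down(0.12))
s=env.read_state();print(s["tool_pos"],s["qpos"],s["time_s"])
wshot("w6")
E
```

```text
block [ 502.78359845 -147.15575878   66.        ] 3.0955404622533838 tray [ 502.9633096  -148.34046514   30.        ] 3.00303305458717
[ 366.14849953 -344.86088409  419.74847433] [-7.79148429e-01  1.15878390e-01  1.76629329e+00  4.67908808e-05
  1.25985865e+00  6.70769975e-01] 18.675
```

View pics/w6.png

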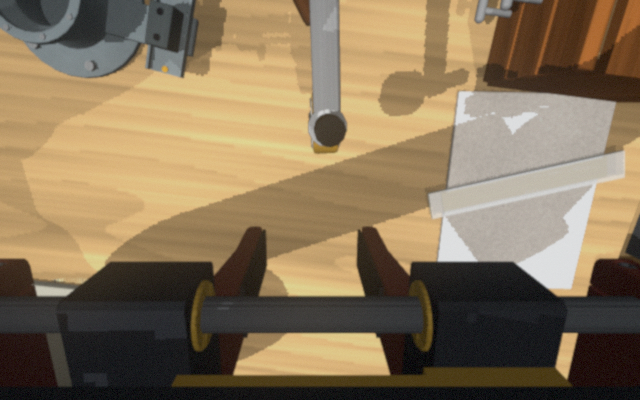

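Placement is within about 1.5 mm, but the angle reads 0.09 rad off over a short baseline. I'll zoom in to firm that up.

```bash
python3 - <<'E'
import cv2
a=cv2.imread("pics/w5.png")[45:160,235:315]; b=cv2.imread("pics/w6.png")[95:165,290:365]
cv2.imwrite("pics/w5z.png",cv2.resize(a,None,fx=5,fy=5,interpolation=cv2.INTER_CUBIC))
cv2.imwrite("pics/w6z.png",cv2.resize(b,None,fx=7,fy=7,interpolation=cv2.INTER_CUBIC))
E
```

```text
(no output)
```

View pics/w5z.png

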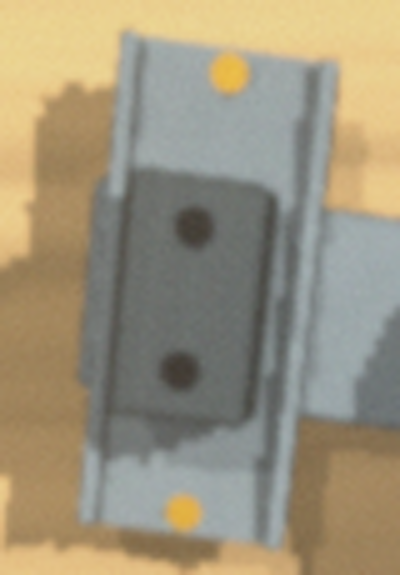

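View pics/w6z.png

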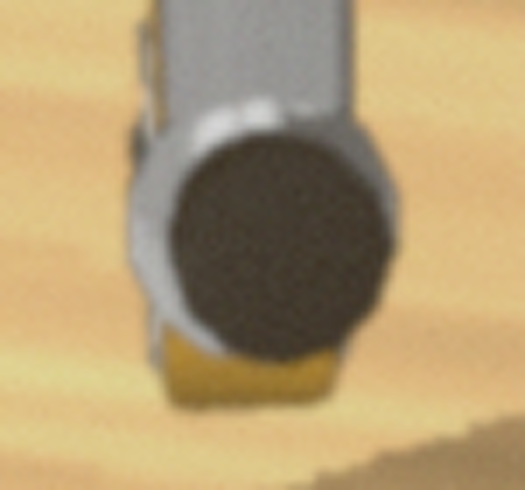

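The enlarged view shows the block edges parallel to the tray (slopes 0.09 and 0.10) and centred. Next is the knob geometry.

```bash
python3 - <<'E'
from h import *
P=viewer.camera_params("wrist");q5=np.load("pics/w5.npz")["pose"];q=np.load("pics/w6.npz")["pose"]
h=[at(P,q5,273.6,90,66),at(P,q5,270.6,118.8,66)];v=h[0]-h[1];print("block ang",np.arctan2(v[1],v[0]),(h[0]+h[1])/2)
k=at(P,q,329.7,129.9,267);print("knob wrist",k)
e=[at(P,q,289.57+x/7,94.57+y/7,267)[:2] for x,y in [(170,245),(395,245)]];print("diam",np.linalg.norm(e[0]-e[1]))
T=viewer.camera_params("top");
# knob top in topz2 zoom ~ (268,538) ; bar / post
f=lambda x,y:(395+x/2.8-.3,60+y/2.8-.3)
print("knob top cam",at(T,T["pose"],*f(268,538),267))
for z in (223,240,260,280): print("post cap",z,at(T,T["pose"],*f(176,57),z))
im=cv2.imread("pics/w6.png"); print(im[8,300:350].sum(1))
E
```

```text
block ang 3.0051860920681133 [ 502.6843228  -148.81513977   66.        ]
knob wrist [ 419.88984027 -350.53193958  267.        ]
diam 21.66852039534704
knob top cam [ 421.65233405 -348.95434215  267.        ]
post cap 223 [ 831.69575726 -302.06841916  223.        ]
post cap 240 [ 825.64118578 -296.17593839  240.        ]
post cap 260 [ 818.5181605  -289.24360808  260.        ]
post cap 280 [ 811.39513523 -282.31127776  280.        ]
[195 193 197 205 213 210 214 204 213 282 369 422 425 434 434 431 441 444
 438 444 432 441 434 436 437 436 425 429 434 427 425 414 424 442 484 474
 438 386 356 399 460 479 485 478 489 486 480 492 498 496]
```

```bash
python3 - <<'E'
import cv2
b=cv2.imread("pics/w6.png")[0:110,280:370]
cv2.imwrite("pics/w6y.png",cv2.resize(b,None,fx=5,fy=5,interpolation=cv2.INTER_CUBIC))
E
```

```text
(no output)
```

View pics/w6y.png

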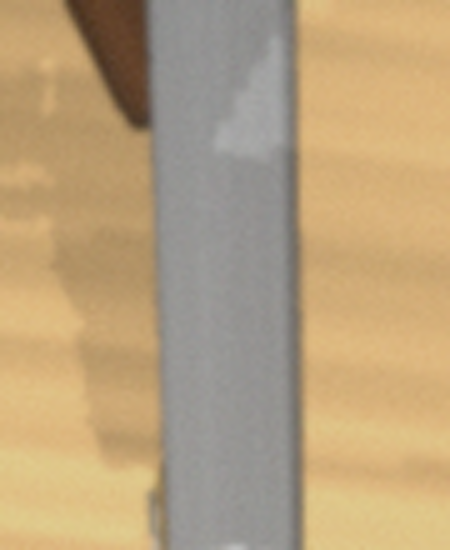

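```bash
python3 - <<'E'
from h import *
P=viewer.camera_params("wrist");q=np.load("pics/w6.npz")["pose"]
a,b=at(P,q,323.6,1.6,223),at(P,q,325.4,99.6,223);d=(a-b)[:2];print(a,b,np.arctan2(d[1],d[0]))
w=[at(P,q,309.8,2,223),at(P,q,338,2,223)];print(np.linalg.norm(w[0]-w[1]))
B=np.array([520,-17.8]);k=np.array([420,-350.3])
d2=a[:2]-k
for n,th in (("bar",np.arctan2(d[1],d[0])),("knob-bar",np.arctan2(d2[1],d2[0]))):
    H=k+404*np.array([np.cos(th),np.sin(th)]);print(n,th,H,np.linalg.norm(H-B))
# hinge st |H-k|=|H-B|=404
m=(k+B)/2;v=B-k;L=np.linalg.norm(v);n=np.array([v[1],-v[0]])/L;H=m+n*np.sqrt(404**2-L*L/4)
print("two-circle hinge",H,np.arctan2(*(H-k)[::-1]),np.arctan2(*(H-B)[::-1]))
E
```

```text
[ 508.05766464 -336.35843337  223.        ] [ 439.80204463 -346.70633974  223.        ] 0.1504594466421193
20.623827102573195
bar 0.1504594466421193 [ 819.43573515 -289.74346869] 404.49352238028155
knob-bar 0.1570198392642005 [ 819.0298678  -287.12433537] 402.43565878305105
two-circle hinge [ 819.33989338 -289.11462959] 0.15203395379266646 -0.7363268528745504
```

The hinge geometry is consistent: 404.5 mm from the hinge to the binnacle. Gripping the knob and swinging it along the arc.

```bash
python3 - <<'E'
from h import *
H=np.array([819.3,-289.1]);
p=lambda t:list(H-404*np.array([np.cos(t),np.sin(t)]))
ts=np.linspace(0.152,-0.7363,12)
set_gripper(60)
env.reach(p(.152)+[370],down(.152))
env.move_l(p(.152)+[312],rate=80)
s=env.read_state();print(s["tool_pos"],s["force"],s["time_s"])
set_gripper(10)
s=env.read_state();print(s["width"],s["force"],s["time_s"])
for t in ts[1:]:
    env.move_l(p(t)+[312],rot=down(t),rate=80)
    s=env.read_state();print(round(t,2),np.round(s["force"],1),round(s["width"],1),s["time_s"])
print(s["tool_pos"],s["qpos"])
wshot("w7");cv2.imwrite("pics/side7.png",viewer.camera("side"));cv2.imwrite("pics/top7.png",viewer.camera("top"))
E
```

```text
[ 420.17875778 -350.4688805   312.38505878] [-0.30970895 -0.5182387   0.21715891] 20.45
21.804317182549934 [-0.05088921 -0.20007178  0.77951978] 21.1333
0.07 [-2.3  0.   1.7] 21.3 21.6917
-0.01 [-4.7  0.7  4.9] 21.5 22.25
-0.09 [-5.6  1.2  5.6] 21.5 22.8083
-0.17 [-6.5  1.5  5.7] 21.5 23.3667
-0.25 [-6.5  1.7  8.1] 21.3 23.925
-0.33 [-7.5  2.4  8.1] 21.7 24.4833
-0.41 [-7.4  4.   9.1] 21.6 25.0417
-0.49 [-6.9  4.4  9.1] 21.4 25.6
-0.57 [-7.9  6.   8.6] 21.5 26.1583
-0.66 [-7.4  6.1  8.6] 21.3 26.7167
-0.74 [-7.2  7.7  8.8] 21.6 27.275
[519.51534542 -16.58747298 312.02167105] [-0.0559958   0.25794354  1.85133691  0.00311002  1.03470457  2.24962994]
```

View pics/side7.png

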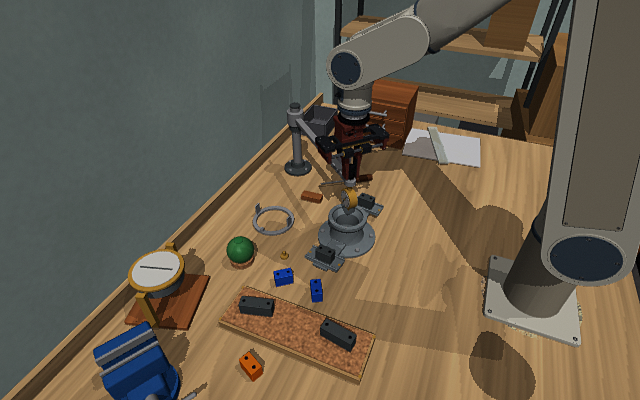

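View pics/w7.png

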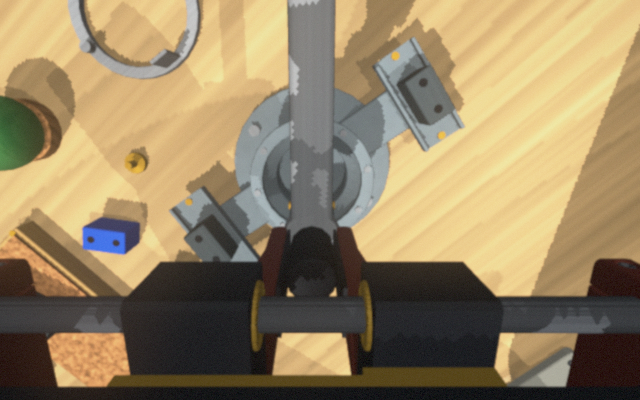

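The knob is carried over the binnacle and the grip held. I'll let go, rise and verify.

```bash
python3 - <<'E'
from h import *
set_gripper(60)
s=env.read_state();x=s["tool_pos"]
env.move_l([x[0],x[1],400],rate=100)
t=-.7363; d=np.array([np.cos(t),np.sin(t)])
env.move_l([x[0]-75*d[0],x[1]-75*d[1],440],rate=150)
env.hold(.3)
s=env.read_state();print(s["force"],s["time_s"])
im,P,q=wshot("w8");cv2.imwrite("pics/side8.png",viewer.camera("side"));cv2.imwrite("pics/top8.png",viewer.camera("top"))
print("expect knob px",proj(P,q,[520,-17.8,267]),"rim",proj(P,q,[520,-17.8,88]))
E
```

```text
[-1.35867688 -0.66663508 -0.26933794] 30.2333
expect knob px [310.30226597  96.62470023] rim [310.66181866  99.65292077]
```

View pics/w8.png

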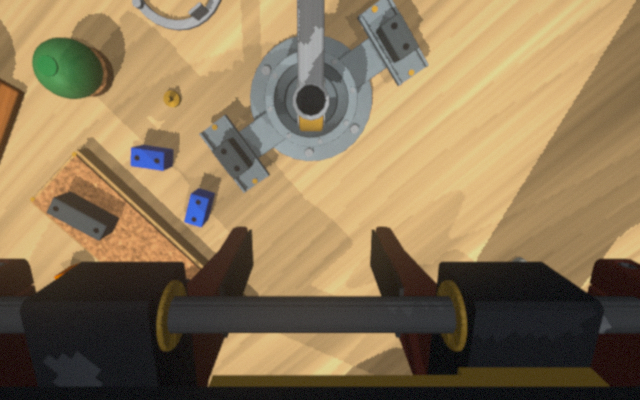

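View pics/top8.png

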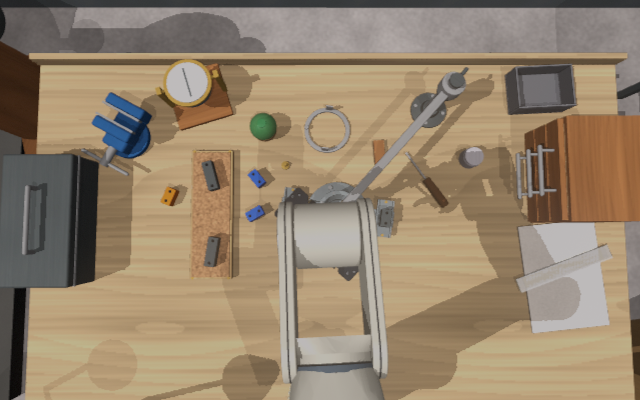

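View pics/side8.png

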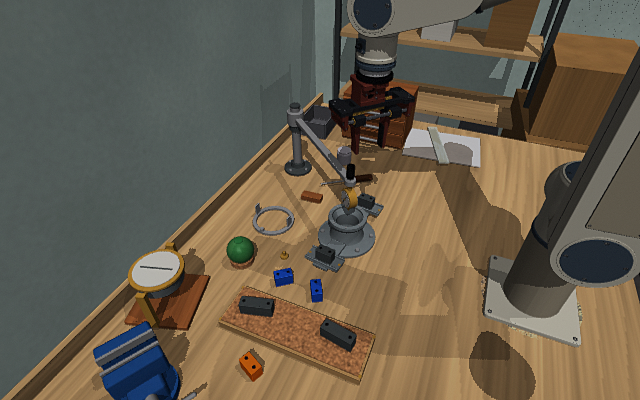

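In w8 the knob is at about (311.5,99.5), roughly 2 mm from the predicted (310.3,96.6), and the rim is centred on it. The block is still in the tray and the robot is clear, so I'm signing off.

```bash
python3 - <<'E'
from h import *
P=viewer.camera_params("wrist");q=np.load("pics/w8.npz")["pose"]
print("knob",at(P,q,311.3,99.3,267))
workorder.sign_off(); print(env.read_state()["time_s"])
E
```

```text
knob [518.16100067 -17.09227271 267.        ]
the job is handed in; nothing more can be done
the job is handed in; nothing more can be done
```

The job is handed in. The short block is in the empty tray and the inclinometer hangs over the binnacle centre. `sign_off` reports no verdict, so this rests on my own camera checks.

- **Block:** The fitted block was a short one, so I took the short block from the middle of the board and lowered it slowly until it touched the tray floor. After release it measured within about 1 mm of the tray's centre and parallel to it (3.005 rad against 3.003 rad). My first rough reading of the angle was about 0.09 rad off, still within the 0.15 limit. Reading the points again on an enlarged view cleared it up.
- **Swing arm:** I pinched the knob, swung it round its hinge at about 80 mm/s and let go. Its side loads stayed around 10 N. Afterwards the knob measured (518.2, -17.1) mm against the binnacle centre at (520, -17.8) mm, about 2 mm off where 15 mm is allowed.
- **Everything else:** The other blocks and the bystanders looked unmoved in the final pictures, but I judged that by eye and did not measure it. The arm was clear at hand-in, at about 30 s on the robot's clock. No check failed.

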